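Count along the tin rack and push the tin into the third gap

ROBOT

A 6-joint arm with a two-finger parallel gripper is mounted at the origin on a cart in front of the work surface, level with it; the furniture and walls round the work are solid. World frame = base frame: x ahead of the robot, y to its left, z up, the work surface at z = 0. Lengths are in mm, angles in rad, forces in N, time in s.
With the tool pointing down it reaches from about 375 to 925 mm from the base axis. Payload 5.7 kg.
Tool frame: the origin (TCP) lies midway between the tips of the shut fingers; the grasp point (between the pads) lies 19 mm behind it; z points along the fingers, y is the line along which they close (so a half turn about z gives the same grasp; the last joint's range is limited). The gripper opens to 85 mm and grips with 20 to 120 N. Pads are 22 mm wide; open, the fingers measure 114 mm over their backs; the gripper's body (76 mm by 85 mm) begins 54 mm behind the grasp point. The pads swing forward as they close: fully open they stand 13 mm farther back than shut.
Start: joints at [-1.431, 0.359, 1.51, -0, 1.272, -0.115], TCP at [151.217, -580.597, 200.267] pointing down, gripper open.
Joint ranges: [-2.97, 2.97], [-1.01, 2.36], [0.21, 2.38], [-0.96, 4.11], [0.2, 2.71], [-2.98, 2.98]. Speed limits (rad/s): [2.39, 2.39, 3.14, 3.14, 3.14, 3.14].

INTERFACE

Orientations are given as a unit quaternion [w, x, y, z].
In Python, from rig import arm gives the robot as it stands.
- The arm moves only by the tool step_arm, never from a script. Its arguments are lists of equal length, an entry for each row: "dp": the shift along the tool's x, y, z normalised to -1 to 1, where 1 is 1 m, a list of three; "rot": the turn, a rotation vector about the tool's x, y, z normalised to -1 to 1, where 1 is 30 degrees, a list of three; "claw": the closure, from -1 (fully open) to 1 (shut), so that 0 is half open. In form: {"dp": [[x, y, z], ...], "rot": [[wx, wy, wz], ...], "claw": [claw, ...]}. A call has 1 to 20 rows; each row is the pose to reach, as a shift and turn from the pose commanded when the call began, along the tool's axes at that moment; what a row does not reach only later rows make up. A row lasts 1/8 s, in which the tool goes at most 62.5 mm and 10.7 degrees, less where a joint would pass 70% of its speed; a pose out of reach is approached as far as the arm can. A call with a number of a shift or a turn outside -1 to 1 is refused whole. A call with a gripper value outside its range is refused whole. The fingers move at their own pace and stop on an object; "squeeze" is the grip in N (left out, the last holds). Time passes only in rows, so rows that repeat a pose let the fingers close. It gives the time, the measured TCP pose, the force and the opening at its end, in the units of the state.
- arm.observe(): the state, without advancing time (a new reading comes with each control period).
- arm.grab_frame(name): name is "side" or "top" or "wrist"; returns a dict with "pixels" (400x640x3 uint8, red, green, blue), "vertical_fov" (degrees; the focal length in pixels is half the picture's height over the tangent of half this angle, whatever the lens; pixels are square), "cx", "cy" (the principal point, pixels), "distortion" ([k1, k2, p1, p2, k3] as OpenCV has them; the pictures are not rectified), "R" (3x3) and "t" (3): a world point X has camera coordinates R X + t. Camera axes: x right, y down, z forward; pixel columns grow to the right and rows downward; lengths in mm; the calibration is good to about 2 mm. A picture is of the moment at which its call begins. There is no depth.
- arm.finish_job(): hands the job in, once; it reports no verdict.
The state is a dict: "clock": time; "joint_positions": joint angles; "dq": joint speeds; "tau": joint torques, N m; "ee_pos": TCP position; "tcp_rot": TCP orientation; "contact_force": force on the tool from outside, world axes, zero at the start; "ft_torque": the same for the moment, N m; "grip_width": opening from 0.0 (shut) to 1.0 (fully open).
Only numpy, scipy, OpenCV 4.12 (cv2) and the standard library are available. Lean on these libraries where they do the work, as an engineer would, in place of code of your own. Each camera call takes 0.05 s, during which the arm holds its last target. There are 200 camera calls.

TASK

Count the gaps of the tin rack from the end with the tall post: with a fingertip touch the steel rail over the first gap, then over the second, then over the third, and no farther along. Then push the small tin across the worktop into that third gap until it rests against the back board, upright; do not pick it up, and leave the other jars where they stand.

Things in the scene. Friction and masses are not known exactly. Their poses are not given: they have to be found in the camera images.
- rack: fixed wooden rack of 4 floorless gaps, open above and to the robot. Origin: on the worktop, mid-length, at the back board's inner face; x into the board (away from robot), y along the rack to the robot's left. Board: x 0 to 12 mm, 303 long, 90 high. 5 dividers (2 are the ends) at y -148, -74, 0, 74, 148 mm, 7 thick, 62 high, from the board to x = -53 mm; gaps 67 mm wide
- rail_a: leftmost of the four pieces of flat steel rail on top of the back board, fixed, one over each gap (rack y = 111 mm); 65 mm long along the rack, 16 mm wide, 10 mm thick. Origin: centre of its top face, 100 mm above the worktop; axes as the rack's. Between the pieces the wood lies 1.5 mm lower
- rail_b: second from the left of the four pieces of flat steel rail on top of the back board, fixed, one over each gap (rack y = 37 mm); 65 mm long along the rack, 16 mm wide, 10 mm thick. Origin: centre of its top face, 100 mm above the worktop; axes as the rack's. Between the pieces the wood lies 1.5 mm lower
- rail_c: third from the left of the four pieces of flat steel rail on top of the back board, fixed, one over each gap (rack y = -37 mm); 65 mm long along the rack, 16 mm wide, 10 mm thick. Origin: centre of its top face, 100 mm above the worktop; axes as the rack's. Between the pieces the wood lies 1.5 mm lower
- rail_d: rightmost of the four pieces of flat steel rail on top of the back board, fixed, one over each gap (rack y = -111 mm); 65 mm long along the rack, 16 mm wide, 10 mm thick. Origin: centre of its top face, 100 mm above the worktop; axes as the rack's. Between the pieces the wood lies 1.5 mm lower
- gap_a (a point): on the worktop, where the centre of the tin's underside lies when it rests against the back board in the middle of the gap under rail_a (rack x = -29 mm); axes as the rack's
- gap_b (a point): on the worktop, where the centre of the tin's underside lies when it rests against the back board in the middle of the gap under rail_b (rack x = -29 mm); axes as the rack's
- gap_c (a point): on the worktop, where the centre of the tin's underside lies when it rests against the back board in the middle of the gap under rail_c (rack x = -29 mm); axes as the rack's
- gap_d (a point): on the worktop, where the centre of the tin's underside lies when it rests against the back board in the middle of the gap under rail_d (rack x = -29 mm); axes as the rack's
- post_tall: fixed square wooden post, 16 x 16 mm, 140 mm tall with a small round knob on top, at one end of the rack (rack x = 6 mm, y = +160 or -160 mm, it varies): counting starts at this end. Origin: centre of its foot
- post_short: the same post but 100 mm tall, at the other end. Origin: centre of its foot
- tin: the small food tin to be pushed: upright cylinder, 57 mm diameter, 72 mm tall, about 0.18 kg, loose on the worktop in front of the rack. Origin: centre of its underside, z up
- shaker: white screw-cap bottle, 52 mm diameter, 83 mm tall, standing loose in one of the two end gaps. Origin: centre of its underside
- salt: small glass salt mill with grey top, 44 mm diameter, 90 mm tall, standing loose in the other end gap. Origin: centre of its underside
- jam: jam jar, 61 mm diameter, 95 mm tall, loose, in front of one end of the rack. Origin: centre of its underside
- spice: spice jar with red lid, 45 mm diameter, 106 mm tall, loose, in front of the other end. Origin: centre of its underside

How it is judged (in metres and radians):
On the way, in this order (a step that is already met when the one before it is completed fails the run):
1. a finger touches the rail over the first gap from the tall post (((y of post_tall in the frame of rack above 0 m and contact force between the fingers and rail_a above 0.4 N) or (y of post_tall in the frame of rack below 0 m and contact force between the fingers and rail_d above 0.4 N))), for 0.05 s.
2. then over the second gap (((y of post_tall in the frame of rack above 0 m and contact force between the fingers and rail_b above 0.4 N) or (y of post_tall in the frame of rack below 0 m and contact force between the fingers and rail_c above 0.4 N))), for 0.05 s.
3. then over the third gap (((y of post_tall in the frame of rack above 0 m and contact force between the fingers and rail_c above 0.4 N) or (y of post_tall in the frame of rack below 0 m and contact force between the fingers and rail_b above 0.4 N))), for 0.05 s.
4. then the tin is pushed fully into the third gap (((y of post_tall in the frame of rack above 0 m and horizontal distance between tin and gap_c below 0.009 m) or (y of post_tall in the frame of rack below 0 m and horizontal distance between tin and gap_b below 0.009 m)) and height (world z) of tin below 0.006 m and angle between tin's own z axis and vertical below 0.08 rad), for 0.2 s.
At the end, for the whole second after the job is handed in: the tin stands upright (tilt under 0.08 rad) on the worktop, at rest, its centre within 9 mm of the seat point of the third gap counted from the tall post; the four other loose things stand within 20 mm of where they began (all of step 4 and linear speed of tin below 0.02 m/s and distance of each of shaker, salt, jam, spice from where it was at the start of the episode below 0.02 m); the robot touches nothing.
It fails at once if the tin is lifted off the worktop (height (world z) of tin above 0.015 m).
It fails at once if the tin is tipped over (angle between tin's own z axis and vertical above 0.35 rad).
It fails at once if a finger touches the rail over the fourth gap, past the third ((y of post_tall in the frame of rack above 0 m and contact force between the fingers and rail_d above 0.4 N) or (y of post_tall in the frame of rack below 0 m and contact force between the fingers and rail_a above 0.4 N)).
It fails at once if another jar, bottle or mill is moved more than 20 mm (distance of any of shaker, salt, jam, spice from where it was at the start of the episode above 0.02 m).
It also fails if it takes over 61 s, if anything falls off the work surface, if the arm or the gripper's body presses on something with over 40 N, if the wrist force passes 120 N, or if a joint passes its speed limit or range.

## Working session

There is one attempt and no reset: what is moved stays moved. The work goes in short steps, Python scripts to look and compute and a tool call to move; the robot and the scene stay as the last step left them, time stands still between calls to the robot, and variables do not carry over. Pictures are saved under pics/ and viewed, on a budget of 10 in all, crops included, one or two more only if the job needs it, and the job is handed in when it is done.

Besides the shell and the picture viewer there is one more tool, called after "Request:" as name(argument=value, ...) on one line, values as JSON. step_arm: Moves the arm, as the interface text tells. Scaled input: -1 to 1 covers 1 m each way for a shift and 30 degrees each way for a turn. Its arguments: {"type":"object","properties":{"dp":{"type":"array","items":{"type":"array","items":{"type":"number","minimum":-1,"maximum":1}}},"rot":{"type":"array","items":{"type":"array","items":{"type":"number","minimum":-1,"maximum":1}}},"claw":{"type":"array","items":{"type":"number"}},"squeeze":{"type":"number"}},"required":["dp","rot","claw"]}

```bash
mkdir -p pics; cat > h.py <<'E'
import numpy as np,cv2,pickle
from rig import arm
def grab(n):
    f=arm.grab_frame(n); pickle.dump(f,open(f'{n}.pkl','wb')); return f
def K(f):
    F=200/np.tan(np.radians(f['vertical_fov'])/2)
    return np.array([[F,0,f['cx']],[0,F,f['cy']],[0,0,1.]])
def ray(f,uv,z):
    p=cv2.undistortPoints(np.array([[uv]],float),K(f),np.array(f['distortion'],float))[0,0]
    R=np.array(f['R']);t=np.array(f['t']);c=-R.T@t;d=R.T@np.array([p[0],p[1],1])
    return c+d*(z-c[2])/d[2]
def proj(f,X):
    R=np.array(f['R'],float)
    return cv2.projectPoints(np.array(X,float).reshape(-1,3),cv2.Rodrigues(R)[0],np.array(f['t'],float),K(f),np.array(f['distortion'],float))[0][:,0]
def save(f,name,box=None,s=1):
    im=f['pixels'][:,:,::-1]
    if box: im=im[box[1]:box[3],box[0]:box[2]]
    cv2.imwrite('pics/'+name,cv2.resize(im,None,fx=s,fy=s,interpolation=cv2.INTER_CUBIC))
E
python3 - <<'E'
from h import *
for n in('top','side'):
    f=grab(n);save(f,n+'0.png',s=1.25);print(n,-np.array(f['R']).T@f['t'],f['vertical_fov'],f['distortion'])
print(arm.observe())
E
```

```text
top [394.76311348   2.05991257 948.97066426] 52.767010079785145 [-0.05377269  0.          0.          0.          0.        ]
side [ 323.08825711 -883.85491996  430.82045363] 44.371654192191215 [0.04980247 0.         0.         0.         0.        ]
{'clock': 0.1, 'joint_positions': array([-1.43113545e+00,  3.59381325e-01,  1.51134588e+00,  4.48614828e-06,
        1.27246677e+00, -1.15071994e-01]), 'dq': array([-7.04301627e-04, -2.10525684e-03, -2.23767086e-03,  8.35224750e-05,
        1.31731108e-03, -4.36543842e-04]), 'tau': array([ 6.43231506e-04, -5.28651989e+01, -2.79350603e+01, -3.35999230e-04,
        5.06401891e-03, -2.71595056e-06]), 'ee_pos': array([ 151.11032161, -579.97869381,  199.56016896]), 'tcp_rot': array([-8.00626602e-04,  9.91899621e-01,  1.27021657e-01, -7.70012456e-06]), 'contact_force': array([ 0.10209597, -0.84555944, -0.3154635 ]), 'ft_torque': array([-0.03278427, -0.01645841,  0.02509215]), 'grip_width': 0.9989871383386267}
```

View pics/top0.png

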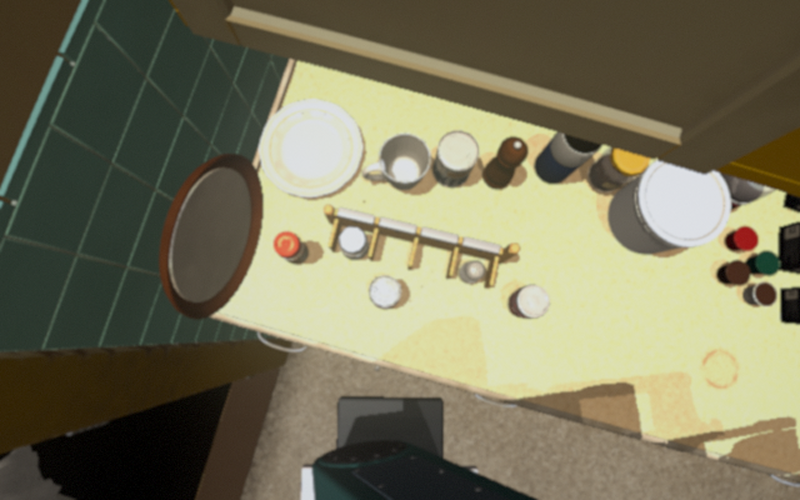

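View pics/side0.png

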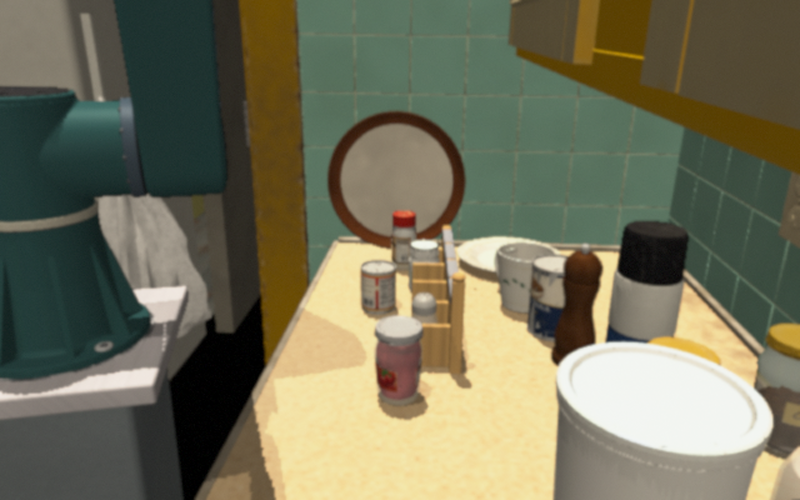

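Top view: the rack runs from (330,215) to (515,250), with shaker in gap a, salt in gap d, tin at (385,292), jam at (530,302) and spice at (288,245). I'll enlarge to read corners and compare the posts.

```bash
python3 - <<'E'
from h import *
T=pickle.load(open('top.pkl','rb'));S=pickle.load(open('side.pkl','rb'))
save(T,'topc.png',(210,150,450,270),3.3); save(S,'sidec.png',(280,160,400,330),3.5)
E
```

```text
(no output)
```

View pics/topc.png

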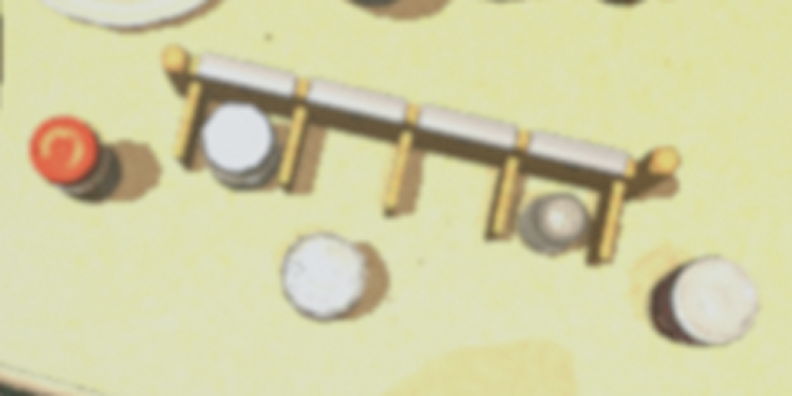

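View pics/sidec.png

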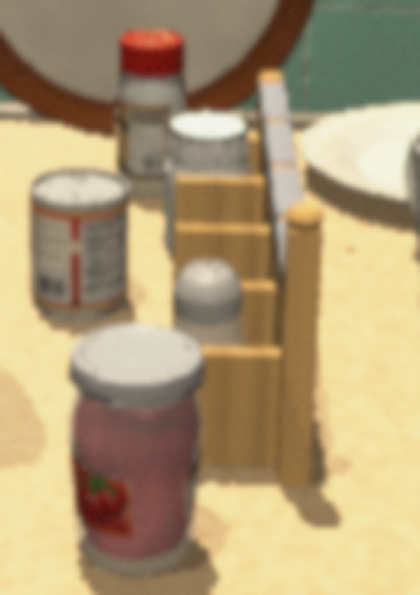

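```bash
cat > fit.py <<'E'
from h import *
from scipy.optimize import least_squares
T=pickle.load(open('top.pkl','rb'));S=pickle.load(open('side.pkl','rb'))
ut=lambda p:(np.array(p,float)+.5)/3.3-.5+[210,150]
us=lambda p:(np.array(p,float)+.5)/3.5-.5+[280,160]
obj=[[6,74,98.5],[6,0,98.5],[6,-74,98.5],[6,-148,98.5]]
pix=[[302,88],[412,114],[523,140],[630,168]]
def W(q,X):
    c,s=np.cos(q[2]),np.sin(q[2]);X=np.array(X,float).reshape(-1,3)
    return np.c_[q[0]+c*X[:,0]-s*X[:,1],q[1]+s*X[:,0]+c*X[:,1],X[:,2]]
r=least_squares(lambda q:(proj(T,W(q,obj))-ut(pix)).ravel(),[480,40,-.2]);q=r.x
E
python3 - <<'E'
from fit import *
print('rack',q,np.degrees(q[2]),r.fun)
inv=lambda f,p,o,s:(p-np.array(o)+.5)*s-.5
for h in(100,108,140,148):
  for y in(160,-160):
    X=W(q,[6,y,h]);print(h,y,inv(T,proj(T,X),[210,150],3.3),inv(S,proj(S,X),[280,160],3.5))
print('div front tops side',inv(S,proj(S,W(q,[[-53,y,62] for y in(148,74,0,-74,-148)])),[280,160],3.5))
print('div front tops top',inv(T,proj(T,W(q,[[-53,y,62] for y in(148,74,0,-74,-148)])),[210,150],3.3))
t=ray(T,ut([324,272]),72);t[2]=0
print('tin',t,'foot in side',inv(S,proj(S,[t,t+[0,0,72]]),[280,160],3.5))
c,s=np.cos(q[2]),np.sin(q[2]);R=np.array([[c,s],[-s,c]])
for n,p,z in(('tin',[324,272],72),('spice',[64,150],106),('jam',[713,300],95),('shaker',[238,136],83),('salt',[560,215],90)):
    X=ray(T,ut(p),z);print(n,X,'rack',R@(X[:2]-q[:2]))
for g,y in(('b',37),('c',-37)):print(g,W(q,[-29,y,0]))
print('rails',W(q,[[6,y,100] for y in(-111,-37,37)]))
E
```

```text
rack [ 5.61214229e+02 -4.20788721e+01 -2.24108704e-01] -12.840482893197674 [-0.17681427 -0.19126168 -0.13977057  0.01658275 -0.33954996  0.2560393
  0.66005571 -0.09796381]
100 160 [[173.77348603  56.01730533]] [[275.13170618  74.96713638]]
100 -160 [[650.57631135 171.67071277]] [[301.41697515 290.05424009]]
108 160 [[172.28130914  53.04709889]] [[275.61996863  62.85811468]]
108 -160 [[653.45379783 169.74752169]] [[302.16808929 273.9843181 ]]
140 160 [[166.0310912   40.60391236]] [[277.60425246  13.80219929]]
140 -160 [[665.50971235 161.68829747]] [[305.2377342 208.6157102]]
148 160 [[164.39415693  37.34450074]] [[278.10831325   1.37992952]]
148 -160 [[668.66798701 159.57661509]] [[306.02195966 191.99352277]]
div front tops side [[180.14212143 135.86911579]
 [178.29272259 178.27810621]
 [176.17282648 226.94258158]
 [173.71776343 283.37158792]
 [170.84020122 349.60793422]]
div front tops top [[175.14649934 156.38903556]
 [281.50230665 182.33566219]
 [388.31512335 208.36852722]
 [495.35110805 234.43045047]
 [602.3726748  260.46333769]]
tin [465.24968748  11.9910997    0.        ] foot in side [[ 84.65256938 302.12065768]
 [ 84.80096139 186.84274625]]
tin [465.24968748  11.9910997   72.        ] rack [-105.58108719   31.39090672]
spice [538.00904799 179.90457548 106.        ] rack [-71.95791263 211.2751529 ]
jam [ 449.01681498 -239.80837083   95.        ] rack [ -65.4487467  -217.71925918]
shaker [553.32023367  70.37526911  83.        ] rack [-32.68810725 107.88761135]
salt [ 503.41426169 -141.53471765   90.        ] rack [ -34.25172559 -109.81402765]
b [[5.41162229e+02 4.40738948e-01 0.00000000e+00]]
c [[524.7166585 -71.7087115   0.       ]]
rails [[ 542.39582775 -151.63647248  100.        ]
 [ 558.84139857  -79.48702203  100.        ]
 [ 575.2869694    -7.33757158  100.        ]]
```

Tall post is on the right (its top matches 140 mm there, 100 mm on the left). So the order is d, c, b and the target is gap b. Before moving, I'll check overhead cabinet clearance and set up a conversion helper.

```bash
cat >> fit.py <<'E'
from scipy.spatial.transform import Rotation as Ro
yaw0=2*np.arctan2(.127021657,.991899621)
def tool(yaw): # tool-down, tool x at heading yaw
    return Ro.from_matrix(np.array([[np.cos(yaw),np.sin(yaw),0],[np.sin(yaw),-np.cos(yaw),0],[0,0,-1]]))
def dp(p0,R0,p1): return np.round(R0.inv().apply(np.array(p1)-p0)/1000,4)
E
python3 - <<'E'
from fit import *
def tri(a,b):
    P=[]
    for f,p in((T,a),(S,b)):
        x,y=ray(f,p,0),ray(f,p,300);d=(y-x)/np.linalg.norm(y-x);P.append((x,d))
    (x,d),(y,e)=P;A=np.c_[d,-e];k=np.linalg.lstsq(A,y-x,rcond=None)[0];return x+k[0]*d,y+k[1]*e
for a,b in (((150,24),(410,45)),((150,24),(460,76))): print(tri(a,b))
R0=tool(yaw0);p0=[151.217,-580.597,200.267]
print(np.degrees(yaw0), (R0.inv()*tool(q[2])).as_rotvec(degrees=True)/30)
print([dp(p0,R0,W(q,[6,-111,z])[0]) for z in(200,120)])
E
```

```text
(array([758.78435163, 260.08453332, 380.82795353]), array([755.93425815, 261.10079171, 379.46337583]))
(array([826.62523639, 308.17133906, 274.94593313]), array([897.44899956, 276.4467856 , 305.91638783]))
14.595042601717156 [0.         0.         0.91451752]
[array([ 4.866e-01, -3.165e-01,  3.000e-04]), array([ 0.4866, -0.3165,  0.0803])]
```

Request:
step_arm(dp=[[0.4866,-0.3165,0],[0.4866,-0.3165,0],[0.4866,-0.3165,0],[0.4866,-0.3165,0],[0.4866,-0.3165,0],[0.4866,-0.3165,0],[0.4866,-0.3165,0],[0.4866,-0.3165,0],[0.4866,-0.3165,0],[0.4866,-0.3165,0],[0.4866,-0.3165,0],[0.4866,-0.3165,0],[0.4866,-0.3165,0.05],[0.4866,-0.3165,0.08]], rot=[[0,0,0.915],[0,0,0.915],[0,0,0.915],[0,0,0.915],[0,0,0.915],[0,0,0.915],[0,0,0.915],[0,0,0.915],[0,0,0.915],[0,0,0.915],[0,0,0.915],[0,0,0.915],[0,0,0.915],[0,0,0.915]], claw=[1,1,1,1,1,1,1,1,1,1,1,1,1,1])

```text
clock: 1.85
ee_pos: [540.3, -152.9, 118.8]
tcp_rot: [-0.0, 0.994, -0.113, -0.001]
contact_force: [0.3, -0.3, 0.6]
grip_width: -0.002
```

Request:
step_arm(dp=[[0,0,0.01],[0,0,0.015],[0,0,0.018],[0,0,0.02],[0,0,0.0205],[0,0,0.021],[0,0,0.0215],[0,0,0.022]], rot=[[0,0,0],[0,0,0],[0,0,0],[0,0,0],[0,0,0],[0,0,0],[0,0,0],[0,0,0]], claw=[1,1,1,1,1,1,1,1])

```text
clock: 2.85
ee_pos: [542.4, -151.6, 98.3]
tcp_rot: [-0.0, 0.994, -0.112, 0.0]
contact_force: [-0.1, 0.3, 0.8]
grip_width: -0.003
```

```bash
python3 - <<'E'
from h import *
f=grab('side');save(f,'side1.png',(250,60,420,300),2.5);o=arm.observe();print(o['contact_force'],o['ee_pos'])
E
```

```text
[ 0.45050801  0.04474442 -0.23889564] [ 542.32175618 -151.60613876   98.26078459]
```

View pics/side1.png

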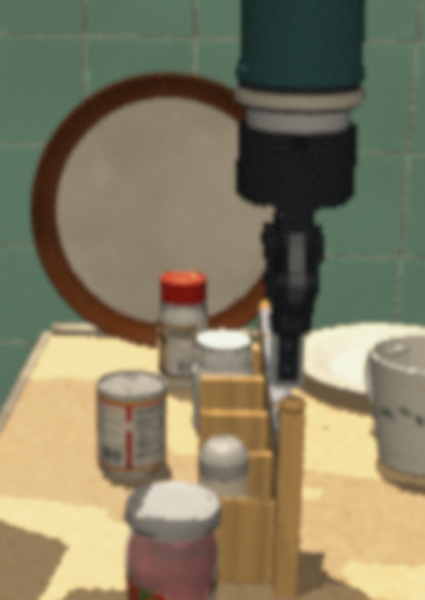

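The shut fingers (290,370) are in line with the rail and just above it or at it; there is no clear force yet, so I continue down gently.

Request:
step_arm(dp=[[0,0,0.0005],[0,0,0.001],[0,0,0.0015],[0,0,0.002]], rot=[[0,0,0],[0,0,0],[0,0,0],[0,0,0]], claw=[1,1,1,1])

```text
clock: 3.4
ee_pos: [542.3, -151.7, 96.3]
tcp_rot: [-0.0, 0.994, -0.112, -0.0]
contact_force: [-0.2, -0.4, 0.1]
grip_width: 0.003
```

Request:
step_arm(dp=[[0,0,0.0005],[0,0,0.001],[0,0,0.0015]], rot=[[0,0,0],[0,0,0],[0,0,0]], claw=[1,1,1])

```text
clock: 3.78
ee_pos: [542.3, -151.7, 94.8]
tcp_rot: [-0.0, 0.994, -0.112, -0.0]
contact_force: [0.2, 0.3, -0.5]
grip_width: -0.002
```

Request:
step_arm(dp=[[0,0,0.0005],[0,0,0.001],[0,0,0.001]], rot=[[0,0,0],[0,0,0],[0,0,0]], claw=[1,1,1])

```text
clock: 4.15
ee_pos: [542.3, -151.7, 93.8]
tcp_rot: [-0.0, 0.994, -0.112, -0.0]
contact_force: [0.2, -0.8, -0.1]
grip_width: -0.003
```

```bash
python3 - <<'E'
from h import *
f=grab('side');save(f,'side2.png',(330,150,400,260),5);o=arm.observe();print(o['contact_force'],o['ee_pos'])
p=o['ee_pos'];print((proj(f,[p,p-[0,0,0]])-[330,150])*5)
f=grab('top');save(f,'top2.png',(210,130,450,270),3.3)
E
```

```text
[-0.40264901  1.01254501  0.191932  ] [ 542.29094457 -151.64057649   93.77436734]
[[170.19405047 417.91840477]
 [170.19405047 417.91840477]]
```

View pics/side2.png

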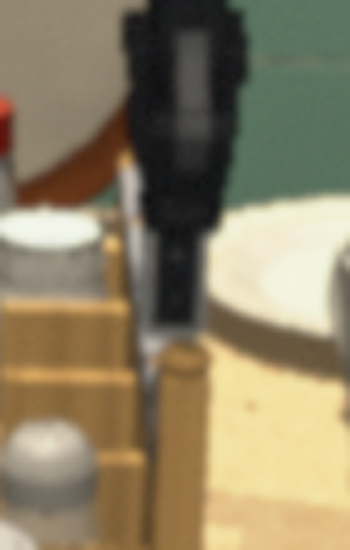

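The post hides the fingertip here: a finger spans columns 155–205 down to row ~335, then the post covers it. I'll look at top and wrist views.

```bash
python3 - <<'E'
from h import *
f=grab('wrist');t=pickle.load(open('top.pkl','rb'))
a=cv2.resize(f['pixels'],(480,300));b=cv2.resize(t['pixels'][140:270,290:430],None,fx=2.2,fy=2.2,interpolation=2)
m=np.zeros((300,800,3),np.uint8);m[:,:480]=a;m[:286,485:793]=b
cv2.imwrite('pics/m1.png',m[:,:,::-1])
p=arm.observe()['ee_pos'];print((proj(t,p)-[290,140])*2.2+[485,0],proj(f,p)*.75, -np.array(f['R']).T@f['t'])
q=np.array([ 561.214, -42.079]);print(proj(f,[[542.4,-151.6,100]])*.75)
E
```

```text
[[692.11333153 124.94181009]] [[237.21212894 173.58436169]] [ 615.70907415 -168.77601973  267.55659467]
[[237.10462993 176.66660901]]
```

View pics/m1.png

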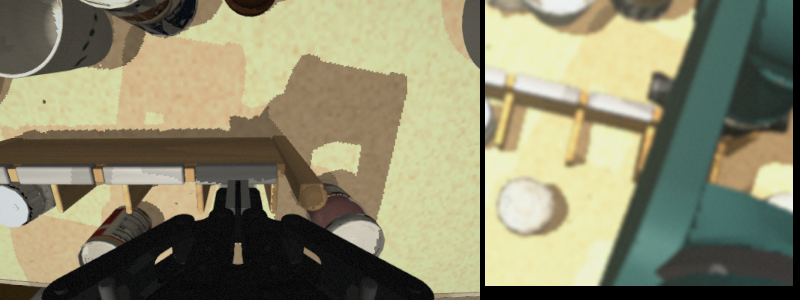

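```bash
python3 - <<'E'
from h import *
f=pickle.load(open('wrist.pkl','rb'));save(f,'w1c.png',(230,180,410,300),4.4)
from fit import q,W
P=W(q,[[x,y,100] for x in(-2,14) for y in(-143.5,-78.5)])
print((proj(f,P)-[230,180])*4.4)
p=arm.observe()['ee_pos'];print((proj(f,W(q,[[6+dx,-111,p[2]] for dx in(-11,0,11)]))-[230,180])*4.4)
E
```

```text
[[618.4995168  297.78089051]
 [140.36809215 298.6064711 ]
 [624.70927635 188.27469008]
 [133.60821421 189.12966387]]
[[379.53102626 297.99725036]
 [379.35127147 225.96348163]
 [379.16569882 151.28071911]]
```

View pics/w1c.png

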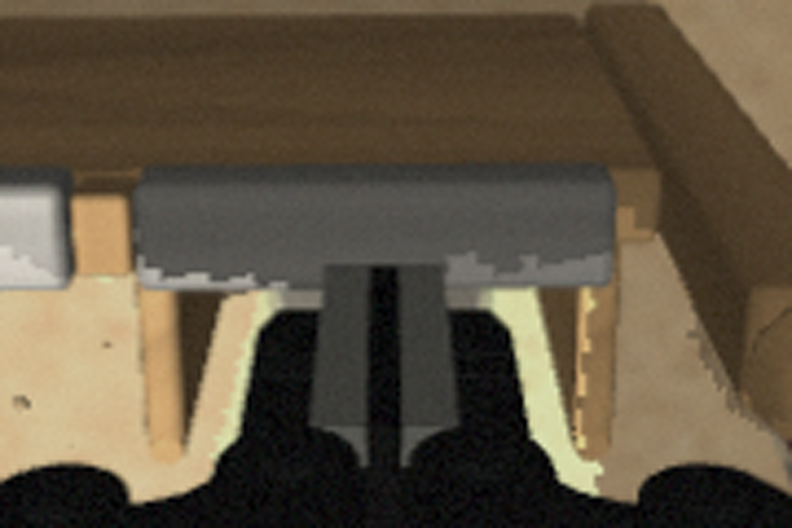

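The wrist view shows the fingertips ending at row 265, over the rail's front edge and not pressing it. Parallax in both views puts the real tip about 20 mm above the reported TCP. I'll shift 18 mm away from the post so the gripper body clears it, then go down in small steps.

Request:
step_arm(dp=[[0,-0.018,0],[0,-0.018,0.002],[0,-0.018,0.004],[0,-0.018,0.006],[0,-0.018,0.008]], rot=[[0,0,0],[0,0,0],[0,0,0],[0,0,0],[0,0,0]], claw=[1,1,1,1,1])

```text
clock: 4.92
ee_pos: [546.3, -134.3, 85.6]
tcp_rot: [-0.0, 0.994, -0.112, -0.0]
contact_force: [0.8, 0.1, -0.4]
grip_width: -0.001
```

Request:
step_arm(dp=[[0,0,0.001],[0,0,0.002],[0,0,0.003],[0,0,0.003]], rot=[[0,0,0],[0,0,0],[0,0,0],[0,0,0]], claw=[1,1,1,1])

```text
clock: 5.42
ee_pos: [546.3, -134.1, 82.7]
tcp_rot: [-0.0, 0.994, -0.112, -0.0]
contact_force: [0.1, 0.4, 0.6]
grip_width: 0.001
```

```bash
python3 - <<'E'
from h import *
f=grab('wrist');save(f,'w2c.png',(230,180,410,300),4.4);o=arm.observe();print(o['contact_force'],o['ee_pos'],o['tcp_rot'],o['joint_positions'])
E
```

```text
[ 0.51742882 -0.21204014  0.33645344] [ 546.32040482 -134.12496472   82.79362828] [-5.54843547e-05  9.93718272e-01 -1.11910637e-01 -3.49128593e-05] [-3.63597432e-01  4.38130532e-01  1.71903429e+00  1.08168932e-04
  9.84523073e-01  1.43143016e+00]
```

View pics/w2c.png

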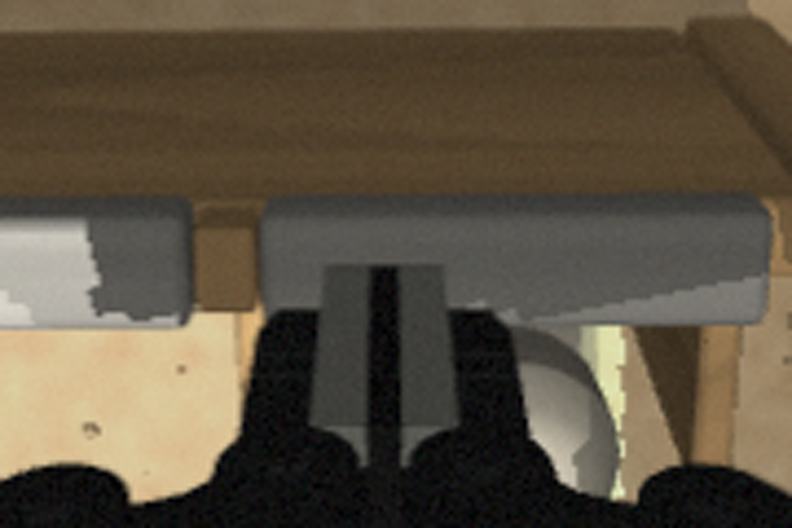

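Tip still clear: its lower edge at row 265 now overlies the rail centre (rail rows 195–325). I continue down in small steps, watching the force.

Request:
step_arm(dp=[[0,0,0.001],[0,0,0.002],[0,0,0.003],[0,0,0.004]], rot=[[0,0,0],[0,0,0],[0,0,0],[0,0,0]], claw=[1,1,1,1])

```text
clock: 5.98
ee_pos: [546.3, -134.1, 78.7]
tcp_rot: [-0.0, 0.994, -0.112, -0.0]
contact_force: [-0.6, 0.4, 0.6]
grip_width: -0.0
```

Request:
step_arm(dp=[[0,0,0.001],[0,0,0.002],[0,0,0.003],[0,0,0.004]], rot=[[0,0,0],[0,0,0],[0,0,0],[0,0,0]], claw=[1,1,1,1])

```text
clock: 6.48
ee_pos: [546.3, -134.1, 74.7]
tcp_rot: [-0.0, 0.994, -0.112, -0.0]
contact_force: [-0.8, -0.3, 0.2]
grip_width: -0.001
```

```bash
python3 - <<'E'
from h import *
f=grab('side');save(f,'side3.png',(300,130,400,270),4);o=arm.observe();print(o['contact_force'],o['ee_pos'])
p=o['ee_pos'];print((proj(f,[p,p+[0,0,20],p+[0,0,40],p+[0,0,73]])-[300,130])*4)
from fit import q,W
print((proj(f,W(q,[[6,-93,100],[6,-143,100],[-2,-143,100],[14,-143,100]]))-[300,130])*4)
E
```

```text
[ 0.03365627 -0.34952351 -0.14687678] [ 546.24689672 -134.08562754   74.61787147]
[[252.20916529 437.89328084]
 [254.10390542 395.56096352]
 [256.03617906 352.57024741]
 [259.31016299 280.13771258]]
[[254.95579179 384.03678266]
 [260.87116068 432.31483221]
 [241.14520924 431.79788912]
 [280.61224672 432.83380905]]
```

View pics/side3.png

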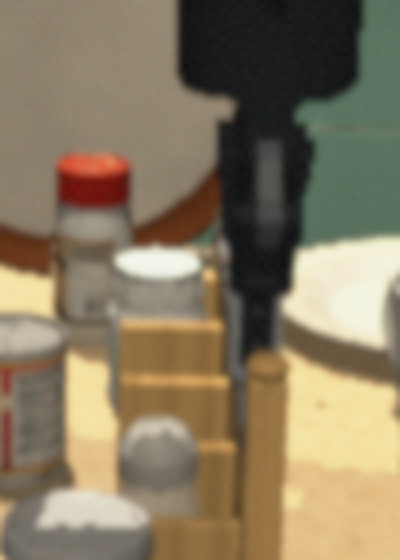

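Side view: the 22 mm wide pad is centred over the rail with its tip about at the post top (row ~350). That puts the true tip ~31–35 mm above the reported TCP, in agreement with the wrist view. Contact is therefore due at a reported z of ~66–69, so I go on at 1 mm per row.

Request:
step_arm(dp=[[0,0,0.001],[0,0,0.002],[0,0,0.003],[0,0,0.004],[0,0,0.004]], rot=[[0,0,0],[0,0,0],[0,0,0],[0,0,0],[0,0,0]], claw=[1,1,1,1,1])

```text
clock: 7.15
ee_pos: [546.3, -134.1, 70.7]
tcp_rot: [-0.0, 0.994, -0.112, -0.0]
contact_force: [0.1, 0.2, -0.3]
grip_width: -0.003
```

Request:
step_arm(dp=[[0,0,0.001],[0,0,0.002],[0,0,0.002]], rot=[[0,0,0],[0,0,0],[0,0,0]], claw=[1,1,1])

```text
clock: 7.52
ee_pos: [546.4, -134.1, 69.1]
tcp_rot: [-0.0, 0.994, -0.112, 0.0]
contact_force: [-0.6, 0.6, 4.3]
grip_width: 0.0
```

Contact: 4.3 N at a reported z of 69.1, so the tip offset is ~31 mm. I hold, lift, and go to the second rail.

Request:
step_arm(dp=[[0,0,0.0005],[0,0,0.0005],[0,0,-0.008],[0,-0.03,-0.009],[0,-0.056,-0.009],[0,-0.056,-0.009],[0,-0.056,-0.003],[0,-0.056,-0.001],[0,-0.056,0],[0,-0.056,0.001],[0,-0.056,0.001]], rot=[[0,0,0],[0,0,0],[0,0,0],[0,0,0],[0,0,0],[0,0,0],[0,0,0],[0,0,0],[0,0,0],[0,0,0],[0,0,0]], claw=[1,1,1,1,1,1,1,1,1,1,1])

```text
clock: 8.9
ee_pos: [558.3, -80.2, 69.0]
tcp_rot: [0.0, 0.994, -0.112, -0.0]
contact_force: [-4.2, -0.1, 13.2]
grip_width: -0.0
```

Request:
step_arm(dp=[[0,0,0],[0,0,-0.009],[0,-0.04,-0.01],[0,-0.074,-0.01],[0,-0.074,-0.01],[0,-0.074,-0.003],[0,-0.074,-0.001],[0,-0.074,0],[0,-0.074,0]], rot=[[0,0,0],[0,0,0],[0,0,0],[0,0,0],[0,0,0],[0,0,0],[0,0,0],[0,0,0],[0,0,0]], claw=[1,1,1,1,1,1,1,1,1])

```text
clock: 10.02
ee_pos: [574.9, -8.2, 69.0]
tcp_rot: [-0.0, 0.994, -0.113, -0.0]
contact_force: [-4.3, 1.6, 14.7]
grip_width: 0.002
```

All three rails are touched in order (4.3, 13 and 15 N). Next I rise, move back behind the tin, tilt the tool 25° so the tips lead, and open to ~30 mm as a two-point cradle.

Request:
step_arm(dp=[[0,0,-0.05],[0,0,-0.1],[-0.05,0.003,-0.1],[-0.1,0.006,-0.1],[-0.152,0.006,-0.1],[-0.152,0.006,-0.08],[-0.152,0.006,-0.05],[-0.152,0.006,-0.05],[-0.152,0.006,-0.05]], rot=[[0,0,0],[0,0,0],[0,0.3,0],[0,0.6,0],[0,0.833,0],[0,0.833,0],[0,0.833,0],[0,0.833,0],[0,0.833,0]], claw=[1,1,1,0.3,0.3,0.3,0.3,0.3,0.3])

```text
clock: 11.15
ee_pos: [426.2, 20.1, 118.2]
tcp_rot: [0.024, 0.97, -0.11, 0.215]
contact_force: [0.3, -0.4, -0.1]
grip_width: 0.351
```

```bash
cat > see.py <<'E'
import sys
from fit import *
a=grab('side');w=grab('wrist');o=arm.observe()
m=np.zeros((400,800,3),np.uint8)
m[:,:300]=cv2.resize(a['pixels'][100:300,250:400],None,fx=2,fy=2,interpolation=2)
m[:,304:800]=cv2.resize(w['pixels'],(496,310))[0:310] if 0 else cv2.copyMakeBorder(cv2.resize(w['pixels'],(496,310)),0,90,0,0,cv2.BORDER_CONSTANT)
cv2.imwrite('pics/'+sys.argv[1],m[:,:,::-1])
p=o['ee_pos'];c,s=np.cos(q[2]),np.sin(q[2])
print('rack tcp',np.array([[c,s],[-s,c]])@(p[:2]-q[:2]),p[2],o['contact_force'],o['grip_width'],o['clock'],o['tcp_rot'])
inv=lambda w_,p_:proj(w_,p_)*.775+[304,0]
print('wrist px: gap b mouth',inv(w,W(q,[[-53,70.5,62],[-53,3.5,62],[-53,37,62]])).round(),'rail b ctr',inv(w,W(q,[6,37,100])).round())
E
python3 see.py m2.png
```

```text
rack tcp [-144.82024293   30.88061899] 118.7772019979674 [ 0.36204482 -0.9269331  -0.07753068] 0.34979226560269944 11.25 [ 0.02423288  0.96997735 -0.1095851   0.21574943]
wrist px: gap b mouth [[512.  95.]
 [574.  95.]
 [543.  95.]] rail b ctr [[542.  22.]]
```

View pics/m2.png

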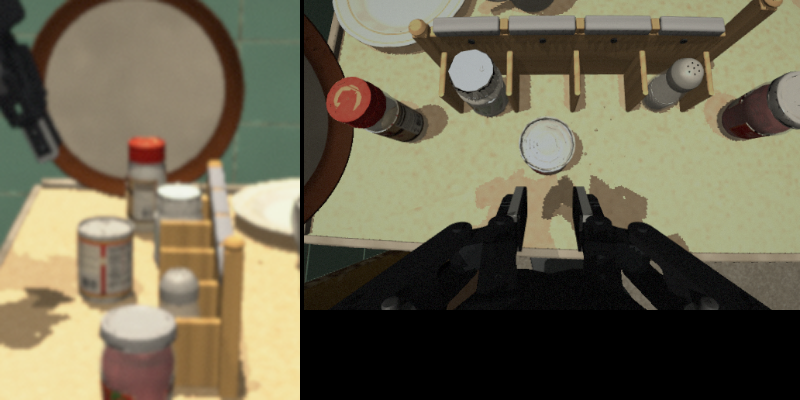

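Wrist view: the open fingers (523–577, ~190) straddle the tin's centreline (547,145) and gap b (512–576). The tin stands ahead of the tips. I go down behind it.

Request:
step_arm(dp=[[-0.0169,0,0.0363],[-0.0338,0,0.0725],[-0.044,0,0.0943],[-0.0507,0,0.1088],[-0.0507,0,0.1088]], rot=[[0,0,0],[0,0,0],[0,0,0],[0,0,0],[0,0,0]], claw=[0.3,0.3,0.3,0.3,0.3])

```text
clock: 11.88
ee_pos: [436.7, 37.8, 36.8]
tcp_rot: [0.046, 0.974, -0.114, 0.192]
contact_force: [0.9, 0.3, 0.1]
grip_width: 0.351
```

```bash
python3 see.py m3.png
```

```text
rack tcp [-139.81021594   49.63104712] 37.296730239350715 [0.15621616 0.01801091 0.36677706] 0.3496778194017514 11.975 [ 0.04574732  0.97355524 -0.11411882  0.19254682]
wrist px: gap b mouth [[519.  59.]
 [611.  59.]
 [566.  59.]] rail b ctr [[570. -62.]]
```

View pics/m3.png

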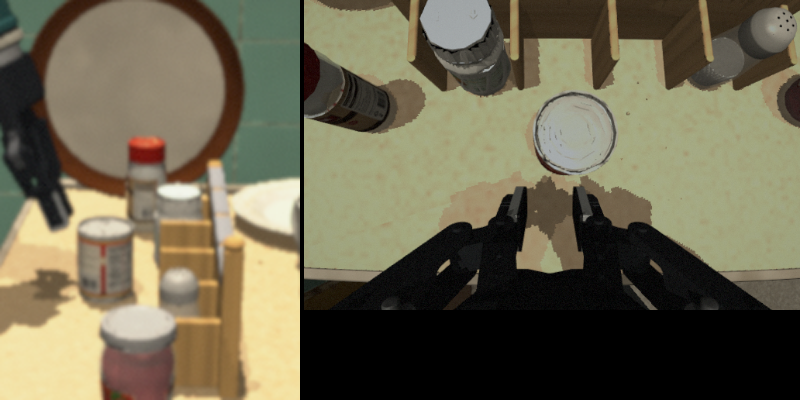

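The arm stopped short (z 37, y off by 18 mm), so something is at its limit. I'll read the joints.

```bash
python3 - <<'E'
from fit import *
o=arm.observe();print(o['joint_positions'].round(3),o['ee_pos'])
Rm=Ro.from_quat(np.roll(o['tcp_rot'],-1));print('rot vs untilted tool(q2):',(tool(q[2]).inv()*Rm).as_rotvec(degrees=True))
E
```

```text
[ 0.076  0.324  2.338 -0.963  0.197  2.804] [435.93018331  37.3820952   37.29673024]
rot vs untilted tool(q2): [-2.76039004 22.66174068  0.52372499]
```

Joint 5 is at its 0.2 limit because of the tilt. I'll back up, reduce the tilt to ~10°, and open slightly wider.

Request:
step_arm(dp=[[0.007,0,-0.03],[0.007,0,-0.0625],[0.007,0,-0.0625],[0.007,0,-0.0625],[0.007,0,-0.0625]], rot=[[0,0,0],[0,-0.25,0],[0,-0.5,0],[0,-0.5,0],[0,-0.5,0]], claw=[0.15,0.15,0.15,0.15,0.15])

```text
clock: 12.6
ee_pos: [420.7, 43.8, 98.5]
tcp_rot: [0.03, 0.99, -0.12, 0.065]
contact_force: [-0.7, -1.0, -0.2]
grip_width: 0.424
```

```bash
cat > st.py <<'E'
from fit import *
o=arm.observe();print(o['clock'],o['joint_positions'].round(3),o['ee_pos'],o['contact_force'].round(1),o['grip_width'])
Rm=Ro.from_quat(np.roll(o['tcp_rot'],-1));print('rot vs untilted:',(tool(q[2]).inv()*Rm).as_rotvec(degrees=True))
p=o['ee_pos'];c,s=np.cos(q[2]),np.sin(q[2]);print('rack tcp',np.array([[c,s],[-s,c]])@(p[:2]-q[:2]),p[2])
# shift (tool axes) that brings TCP to given rack pose with 10 deg tilt
def to(x,y,z,tilt):
    G=tool(q[2])*Ro.from_rotvec([0,np.radians(tilt),0])
    return np.round(Rm.inv().apply(W(q,[x,y,z])[0]-p)/1000,4),((Rm.inv()*G).as_rotvec(degrees=True)/30).round(3)
import sys
if len(sys.argv)>4: print(to(*map(float,sys.argv[1:5])))
E
python3 st.py -157 31.4 50 10
```

```text
12.6 [ 0.014  0.193  2.089 -0.114  0.741  1.906] [420.68858599  43.80818992  98.46772486] [-0.7 -1.  -0.2] 0.4241501147165488
rot vs untilted: [-2.57917159  7.81302191  1.0025444 ]
rack tcp [-156.098779     52.50918813] 98.4677248596787
(array([-0.0072,  0.019 ,  0.0488]), array([ 0.088,  0.073, -0.026]))
```

Request:
step_arm(dp=[[-0.0036,0.0095,0.024],[-0.0072,0.019,0.0488],[-0.0072,0.019,0.0488],[-0.0072,0.019,0.0488]], rot=[[0.088,0.073,-0.026],[0.088,0.073,-0.026],[0.088,0.073,-0.026],[0.088,0.073,-0.026]], claw=[0.15,0.15,0.15,0.15])

```text
clock: 13.1
ee_pos: [412.9, 24.2, 49.0]
tcp_rot: [0.01, 0.99, -0.111, 0.085]
contact_force: [0.2, -0.3, 0.1]
grip_width: 0.426
```

```bash
python3 st.py -157 31.4 -12 10
```

```text
13.1 [-0.085  0.265  2.206 -0.051  0.502  1.752] [412.93438358  24.17389051  48.96562869] [ 0.2 -0.3  0.1] 0.42578460968732534
rot vs untilted: [-0.06288183  9.79096618 -0.04943016]
rack tcp [-159.29559227   31.64261789] 48.96562869043139
(array([-0.0081,  0.0002,  0.0605]), array([0.002, 0.007, 0.002]))
```

Request:
step_arm(dp=[[-0.003,0,0.0225],[-0.006,0,0.045],[-0.006,0,0.045],[-0.006,0,0.045]], rot=[[0,0,0],[0,0,0],[0,0,0],[0,0,0]], claw=[0.15,0.15,0.15,0.15])

```text
clock: 13.6
ee_pos: [415.5, 23.9, 4.1]
tcp_rot: [0.01, 0.99, -0.111, 0.085]
contact_force: [-1.2, -0.6, 0.2]
grip_width: 0.425
```

```bash
python3 st.py -137 32 3 10; python3 see.py m4.png
```

```text
13.6 [-0.085  0.38   2.244 -0.071  0.349  1.773] [415.51456327  23.88469241   4.08135085] [-1.2 -0.6  0.2] 0.42461028907504944
rot vs untilted: [-0.03778756  9.85052941 -0.0779643 ]
rack tcp [-156.71566558   31.93406443] 4.081350846045425
(array([ 0.0192, -0.    ,  0.0044]), array([0.001, 0.005, 0.003]))
rack tcp [-156.47304747   31.87871738] 4.24134695918131 [-0.2224941   0.04719344  0.45281896] 0.4240947125613328 13.7 [ 0.00989872  0.99008671 -0.11086077  0.0856751 ]
wrist px: gap b mouth [[472.   4.]
 [606.   4.]
 [539.   3.]] rail b ctr [[ 534. -215.]]
```

View pics/m4.png

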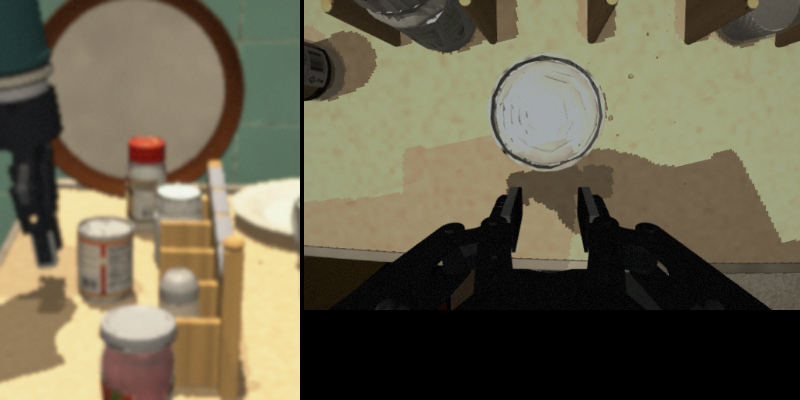

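The tips sit at tin mid-height (side 48,262), with the tin centred ahead of them. Now I push gently, most of the way.

Request:
step_arm(dp=[[0.01,0,0.0018],[0.018,0,0.0032],[0.025,-0.0005,0.0044],[0.032,-0.001,0.0056],[0.039,-0.0018,0.0069],[0.046,-0.0026,0.0081],[0.053,-0.0034,0.0093],[0.06,-0.0042,0.0106],[0.067,-0.005,0.0118],[0.074,-0.005,0.013],[0.08,-0.005,0.0141],[0.08,-0.005,0.0141]], rot=[[0,0,0],[0,0,0],[0,0,0],[0,0,0],[0,0,0],[0,0,0],[0,0,0],[0,0,0],[0,0,0],[0,0,0],[0,0,0],[0,0,0]], claw=[0.15,0.15,0.15,0.15,0.15,0.15,0.15,0.15,0.15,0.15,0.15,0.15])

```text
clock: 15.2
ee_pos: [496.2, 10.4, 3.0]
tcp_rot: [0.01, 0.99, -0.111, 0.085]
contact_force: [0.4, 0.5, -0.6]
grip_width: 0.427
```

```bash
python3 st.py -60 37 3 10; python3 see.py m5.png
```

```text
15.2 [-0.101  0.444  2.075 -0.049  0.453  1.736] [496.19822678  10.35307965   3.04788504] [ 0.4  0.5 -0.6] 0.4270571802726223
rot vs untilted: [-0.03625133  9.84891348 -0.03228082]
rack tcp [-75.04246181  36.67177359] 3.0478850357591876
(array([ 0.0148, -0.0003,  0.0026]), array([0.001, 0.005, 0.001]))
rack tcp [-75.78918479  36.62322379] 2.962764836762652 [-0.12747301 -0.48037845 -0.26200053] 0.4221236845077909 15.3 [ 0.00991976  0.9901255  -0.11109198  0.08492148]
wrist px: gap b mouth [[485. 164.]
 [611. 164.]
 [548. 164.]] rail b ctr [[548.  15.]]
```

View pics/m5.png

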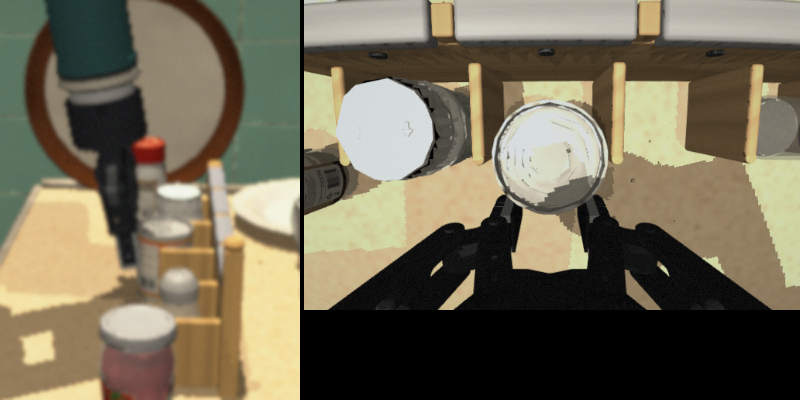

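The tin is entering gap b upright and centred (551 against gap 480–615). I push on slowly.

Request:
step_arm(dp=[[0.003,0,0.0005],[0.006,0,0.001],[0.009,0,0.0015],[0.012,0,0.002],[0.014,0,0.0024],[0.015,0,0.0026]], rot=[[0,0,0],[0,0,0],[0,0,0],[0,0,0],[0,0,0],[0,0,0]], claw=[0.15,0.15,0.15,0.15,0.15,0.15])

```text
clock: 16.05
ee_pos: [510.1, 7.2, 2.9]
tcp_rot: [0.01, 0.99, -0.111, 0.085]
contact_force: [-1.1, -0.2, -0.2]
grip_width: 0.427
```

Request:
step_arm(dp=[[0.001,0,0.0002],[0.002,0,0.0004]], rot=[[0,0,0],[0,0,0]], claw=[0.15,0.15])

```text
clock: 16.3
ee_pos: [511.8, 6.7, 2.8]
tcp_rot: [0.01, 0.99, -0.111, 0.085]
contact_force: [-0.8, 0.8, 0.1]
grip_width: 0.423
```

Request:
step_arm(dp=[[0.001,0,0.0002],[0.001,0,0.0002]], rot=[[0,0,0],[0,0,0]], claw=[0.15,0.15])

```text
clock: 16.55
ee_pos: [513.1, 6.5, 2.8]
tcp_rot: [0.01, 0.99, -0.111, 0.085]
contact_force: [-1.1, -0.5, -0.5]
grip_width: 0.426
```

Request:
step_arm(dp=[[0.001,0,0.0002],[0.002,0,0.0004],[0.002,0,0.0004]], rot=[[0,0,0],[0,0,0],[0,0,0]], claw=[0.15,0.15,0.15])

```text
clock: 16.92
ee_pos: [515.1, 6.0, 2.8]
tcp_rot: [0.01, 0.99, -0.111, 0.085]
contact_force: [-0.6, 0.0, -0.1]
grip_width: 0.425
```

```bash
python3 st.py; python3 see.py m6.png
```

```text
16.925 [-0.106  0.46   2.034 -0.045  0.479  1.726] [515.06699071   6.03325683   2.75160983] [-0.6  0.  -0.1] 0.4246090287797226
rot vs untilted: [-0.04342289  9.78385003 -0.03887529]
rack tcp [-55.68553073  36.65332428] 2.7516098284981543
rack tcp [-55.68200613  36.65052232] 2.766931300951049 [-1.49378991 -0.28278184  0.51870285] 0.4210291936210276 17.025 [ 0.00991479  0.99014392 -0.11105676  0.08475323]
wrist px: gap b mouth [[486. 201.]
 [610. 200.]
 [548. 201.]] rail b ctr [[548.  73.]]
```

View pics/m6.png

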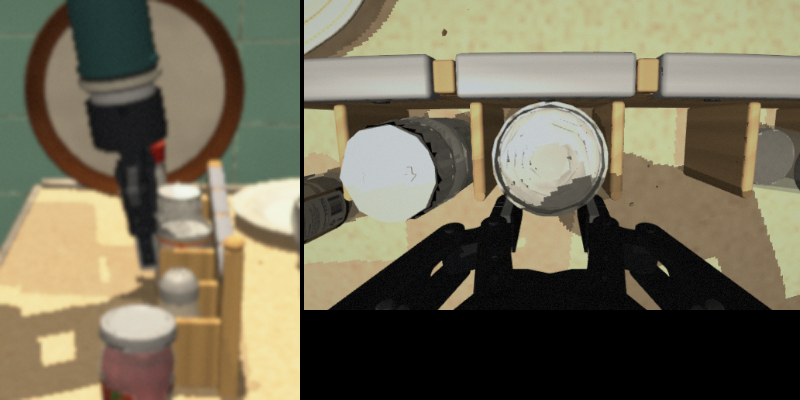

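The tin is nearly at the board (its far rim at row 102, board foot of the rail at ~100), still without a reaction force. I continue in 1 mm steps.

Request:
step_arm(dp=[[0.001,0,0.0002],[0.002,0,0.0004],[0.002,0,0.0004]], rot=[[0,0,0],[0,0,0],[0,0,0]], claw=[0.15,0.15,0.15])

```text
clock: 17.4
ee_pos: [516.2, 5.7, 2.5]
tcp_rot: [0.01, 0.99, -0.111, 0.084]
contact_force: [-2.9, 0.5, 1.2]
grip_width: 0.425
```

Request:
step_arm(dp=[[0.001,0,0.0002],[0.001,0,0.0002]], rot=[[0,0,0],[0,0,0]], claw=[0.15,0.15])

```text
clock: 17.65
ee_pos: [516.4, 5.6, 2.3]
tcp_rot: [0.01, 0.99, -0.111, 0.083]
contact_force: [-4.8, 1.6, 2.6]
grip_width: 0.428
```

```bash
python3 - <<'E'
from fit import *
f=grab('wrist');save(f,'w7.png',(220,50,460,290),2.5);o=arm.observe();print(o['contact_force'])
u=lambda P:(proj(f,P)-[220,50])*2.5
a=np.linspace(0,2*np.pi,8,endpoint=False)
for x in(-29,-33,-37):print(x,u(W(q,[[x+28.5,37,72],[x-28.5,37,72],[x,65.5,72],[x,8.5,72]])).round(0).tolist())
print('rail b',u(W(q,[[-2,69.5,100],[-2,4.5,100],[14,69.5,100]])).round())
E
```

```text
[-5.93007206  1.60954353  3.28637559]
-29 [[237.0, 207.0], [237.0, 582.0], [47.0, 401.0], [427.0, 400.0]]
-33 [[237.0, 235.0], [237.0, 606.0], [48.0, 427.0], [426.0, 426.0]]
-37 [[237.0, 263.0], [238.0, 630.0], [49.0, 453.0], [425.0, 452.0]]
rail b [[-60. 203.]
 [530. 202.]
 [-66.  53.]]
```

View pics/w7.png

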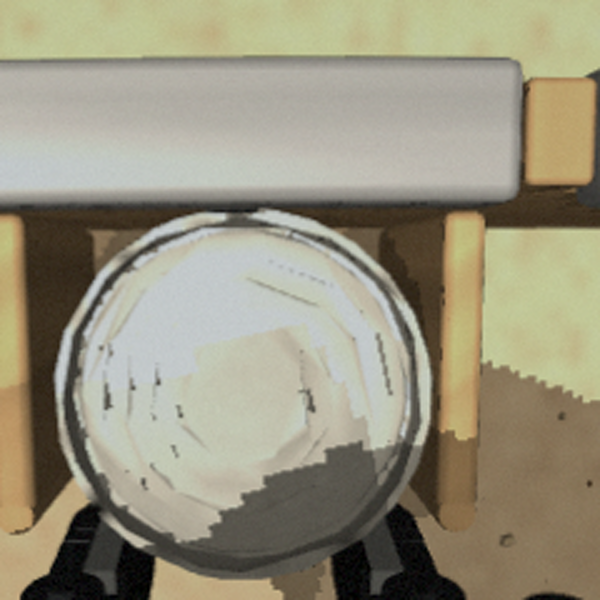

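The tin is seated: its rim spans rows 208–580 against 207–582 predicted for x = −29, centred to within 1 mm, with ~6 N reaction. I retreat straight back, then up.

Request:
step_arm(dp=[[-0.005,0,-0.0009],[-0.015,0,-0.0026],[-0.035,0,-0.0062],[-0.06,0,-0.0106],[-0.06,0,-0.0106],[-0.053,0,-0.05],[-0.044,0,-0.1],[-0.036,0,-0.145],[-0.036,0,-0.145]], rot=[[0,0,0],[0,0,0],[0,0,0],[0,0,0],[0,0,0],[0,0,0],[0,0,0],[0,0,0],[0,0,0]], claw=[0.15,0.15,0.15,0.15,0.15,0.15,0.15,0.15,0.15])

```text
clock: 18.82
ee_pos: [464.3, 18.3, 143.9]
tcp_rot: [0.01, 0.99, -0.111, 0.09]
contact_force: [0.4, 0.3, 0.4]
grip_width: 0.425
```

```bash
python3 st.py; python3 see.py m8.png; python3 - <<'E'
from fit import *
w=pickle.load(open('wrist.pkl','rb'));inv=lambda p_:(proj(w,p_)*.775+[304,0]).round(0).tolist()
print('tin top',inv(W(q,[[-.5,37,72],[-57.5,37,72],[-29,65.5,72],[-29,8.5,72]])))
for n,x,h in(('spice',(538,180),106),('jam',(449,-240),95),('shaker',(553.3,70.4),83),('salt',(503.4,-141.5),90)):print(n,inv([[*x,h]]))
E
```

```text
18.825 [-0.089  0.142  2.006 -0.032  0.814  1.726] [464.33781537  18.32821197 143.87243517] [0.4 0.3 0.4] 0.4248667429497569
rot vs untilted: [ 0.03932371 10.39009122 -0.03895117]
rack tcp [-107.87849935   37.366892  ] 143.87243516675215
rack tcp [-111.6951777    36.78935857] 140.01405364213502 [-0.57715149 -0.49379835 -0.29498894] 0.42286877727479927 18.925 [ 0.00989858  0.99004288 -0.1111026   0.08586805]
wrist px: gap b mouth [[518. 111.]
 [580. 111.]
 [549. 111.]] rail b ctr [[549.  43.]]
tin top [[549.0, 59.0], [549.0, 115.0], [522.0, 87.0], [577.0, 87.0]]
spice [[363.0, 130.0]]
jam [[802.0, 124.0]]
shaker [[478.0, 90.0]]
salt [[699.0, 91.0]]
```

View pics/m8.png

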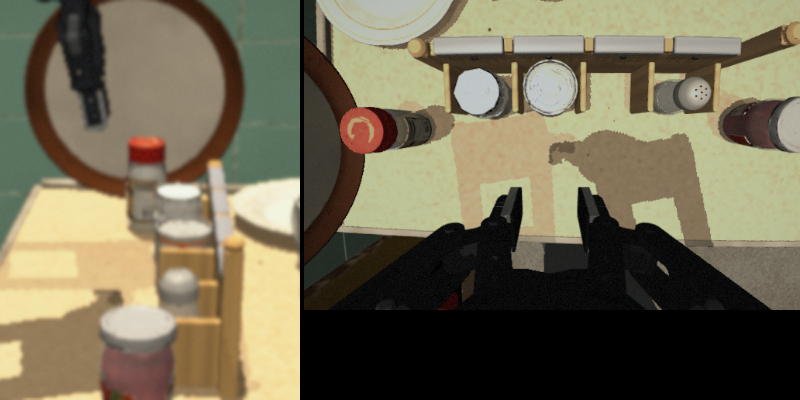

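The tin stands at (551,87), predicted (549,87); the jars are all where predicted and the gripper is clear.

```bash
python3 -c "
from rig import arm
print(arm.finish_job())"
```

```text
the job is handed in; nothing more can be done
None
```

The tin is in the third gap from the tall post, upright against the back board. I handed the job in at about 19 s; no verdict is reported.

**Rails:** The tall post is at the right end, so I touched rail_d, then rail_c, then rail_b. The forces were about 4, 13 and 15 N, and I did not go near rail_a.

**Push:** I pushed the tin into gap b with the half-open fingers until the board pushed back with about 6 N, then backed off and rose clear.

**Last checks:**
- In the wrist picture the tin's rim matched the seat position to about 1–2 mm.
- The other four jars appeared where I first measured them.
- The tool force was back to sensor noise.

**What disagreed or went wrong:**
- The real fingertips sat about 31 mm behind the reported TCP. The first touch was therefore slow and guided by parallax and force.
- My first, 25° tilted approach behind the tin ran joint 5 to its lower limit (it read 0.197 against 0.2) and joint 4 to its own (−0.963 against −0.96). I backed off and used a 10° tilt. If the range check has no tolerance, that moment could count against the run.
- I viewed 15 pictures, five over the budget of 10.

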